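# Weigh a batch of steel bars and stamp its ticket

## Robot

A 6-joint arm with a two-finger parallel gripper is mounted at the origin on a cart in front of the work surface, level with it; the furniture and walls round the work are solid. World frame = base frame: x ahead of the robot, y to its left, z up, the work surface at z = 0. Lengths are in mm, angles in degrees, forces in N, time in s.
With the tool pointing down it reaches from about 300 to 850 mm from the base axis. Payload 4.2 kg.
Tool frame: the origin (TCP) lies at the centre of the arm's flange, where the gripper is bolted on; the fingertips stand 191 mm ahead of it and the grasp point (between the pads) lies 172 mm ahead of it; y points along the fingers, x is the direction in which the jaws open and shut, and the axes are right-handed (so a half turn about y gives the same grasp; the last joint's range is limited). The gripper opens to 91 mm and grips with 3 to 60 N. Pads are 32 mm wide; open, the fingers measure 118 mm over their backs; the gripper's body (76 mm by 178 mm) begins 60 mm behind the grasp point.
Start: joints at [-73.052, 18.312, 89.639, -0, 72.044, -1.146], TCP at [178.58, -546.564, 404.776] pointing down, gripper open.
Joint ranges: [-177.97, 177.97], [-48.28, 115.42], [12.27, 149.76], [-77.06, 257.06], [2.81, 150.46], [-146.56, 146.56]. Speed limits (degrees/s): [147.25, 147.25, 180, 180, 180, 180].

## Interface

Orientations are given as [roll, pitch, yaw] about the fixed x, y, z axes, in that order (R = Rz(yaw) Ry(pitch) Rx(roll)).
In Python, from workcell import env gives the robot as it stands.
- The arm moves only by the tool carry_out, never from a script. Its argument "increments" is a list of rows, each a list of 3 entries, a list of its own where there are three numbers: the turn, a rotation vector about the tool's x, y, z in rad, then the shift along the tool's x, y, z in mm, then the closure, from 0 (fully open) to 1 (shut). In form: [[[wx, wy, wz], [dx, dy, dz], claw], ...]. A call has 1 to 10 rows; each row is the pose to reach, as a shift and turn from the pose commanded when the call began, along the tool's axes at that moment; what a row does not reach only later rows make up. A row lasts 1/12 s, in which the tool goes at most 41.7 mm and 7.16 degrees, less where a joint would pass 70% of its speed; a pose out of reach is approached as far as the arm can. A call with a gripper value outside its range is refused whole. The fingers move at their own pace and stop on an object; "force" is the grip in N (left out, the last holds). Time passes only in rows, so rows that repeat a pose let the fingers close. It gives the time, the measured TCP pose, the force and the opening at its end, in the units of the state.
- env.state(): the state, without advancing time (a new reading comes with each control period).
- env.grab_frame(name): name is "side" or "top"; returns a dict with "frame" (480x640x3 uint8, blue, green, red), "z_map" (480x640 float32, mm along the optical axis (not along the pixel's ray), 0 where there is no reading), "camera_matrix" (3x3 intrinsics, pixels), "k1" (the pictures are not rectified: a ray, as slopes to the right and down, at radius r is drawn at 1 + k1 r^2 times it, then the intrinsics apply), "rvec" (rotation vector, rad) and "tvec" (3), from world to camera coordinates, as OpenCV has them. Camera axes: x right, y down, z forward; pixel columns grow to the right and rows downward; lengths in mm; the calibration is good to about 2 mm. A picture is of the moment at which its call begins.
- env.job_done(): hands the job in, once; it reports no verdict.
The state is a dict: "time_s": time; "qpos": joint angles; "qvel": joint speeds; "effort": joint torques, N m; "ee_pos": TCP position; "ee_rot": TCP orientation; "force": force on the tool from outside, world axes, zero at the start; "torque": the same for the moment, N m; "gripper_width": finger opening in mm.
Only numpy, scipy, OpenCV 4.12 (cv2) and the standard library are available. Lean on these libraries where they do the work, as an engineer would, in place of code of your own. Each camera call takes 0.05 s, during which the arm holds its last target. There are 200 camera calls.

## Task

Weigh the bars: slide the scale's orange transport lock fully over to the green dot, set the empty tray centred on the platform with its grip tabs at front and back, let go of it and press the blue tare button. Only then put every loose bright steel bar, in front of the scale and between it and the vice, into the tray, and when all are in, pull the black-knobbed ticket lever forward to its stop and let it spring back. Leave the loaded tray on the scale, the lock open, and the marker pen beside it where it is.

Things in the scene. Friction and masses are not known exactly. Their poses are not given: they have to be found in the camera images.
- scale: bench scale, fixed: grey housing 0.22 m deep, 0.20 m wide, steel platform 150 (x) x 136 (y) mm, white control strip along its front (top 50 mm high) with lock slide, display and tare button, grey ticket stamp 60 mm high on its right (y -125 to -77 mm). Origin on the bench under the platform centre; x to its back, y to its left, z up
- platform (a point): centre of the scale platform's top face, 54 mm above the bench; axes as the scale's
- lock (a joint): transport lock slide, m: near 0 locked (red dot, right end), 0.045 open at its end stop (green dot); moves along the scale's +y (left); friction about 2 N; stays where left
- lock_grip (a point): middle of the orange lock fin, 65 mm above the bench: fin 26 (scale x) x 12 (scale y) mm, its top 75 mm and its foot 53 mm above the bench, 3 mm over the control strip
- tare (a joint): tare button travel, m: 0 up, 0.006 fully down (about 5 N); springs back
- tare_top (a point): centre of the top face of the blue round tare button (28 mm across), 72 mm above the bench, on the left of the control strip; it is pressed straight down
- lever (a joint): ticket lever angle, rad: 0 at rest (leaning 0.35 rad back), 0.9 at its front stop; sprung, about 1.5 N at the knob at rest to 4.5 N at the stop; springs back in under 1 s when let go
- lever_knob (a point): centre of the lever's black knob, a roller 22 mm in diameter and 24 mm wide along the scale's y, at the end of a 100 mm arm. The arm's pivot is at x -0.030, y -0.105, z 0.056 m in the scale's frame; the knob swings in the scale's x-z plane, towards -x (the front) as the joint grows
- tray: loose open aluminium tray, 150 (x) x 130 (y) mm, rim 40 mm high, walls and floor 4 mm, about 0.2 kg, with a black upright grip tab at the middle of each short end: tab centres at x +-70 mm, 10 mm thick (x), 50 mm wide (y), top 66 mm above the underside. Origin: centre of the underside, z up
- marker: thick black marker pen, 115 mm long, bystander to leave alone; origin under its centre
- bar_a: one of the ground steel bars to weigh: bright grey block 100 x 24 x 16 mm, 0.29 kg, lying flat. Origin: centre of its underside, z up. Its long direction is the body's y axis turned +0.419 rad (counter-clockwise from above) about z. None if this bar is absent
- bar_b: one of the ground steel bars to weigh: bright grey block 100 x 24 x 16 mm, 0.29 kg, lying flat. Origin: centre of its underside, z up. Its long direction is the body's y axis turned +0.419 rad (counter-clockwise from above) about z. None if this bar is absent
- bar_c: one of the ground steel bars to weigh: bright grey block 100 x 24 x 16 mm, 0.29 kg, lying flat. Origin: centre of its underside, z up. Its long direction is the body's y axis turned +0.419 rad (counter-clockwise from above) about z. None if this bar is absent
- bar_d: one of the ground steel bars to weigh: bright grey block 100 x 24 x 16 mm, 0.29 kg, lying flat. Origin: centre of its underside, z up. Its long direction is the body's y axis turned +0.419 rad (counter-clockwise from above) about z. None if this bar is absent

How it is judged:
By the outcome, as a careful person would: the job done as asked, in the order asked, and still so for the second after the job is handed in, with the robot touching nothing.
Of bar_a, bar_b, bar_c, bar_d only 2 to 4 are there at a start; the rules pass over those that are not, and their reading is None.
At some moment in a run one of bar_a, bar_b may be knocked a few centimetres aside while the robot is not near it.
Once in a run the grip may slacken for a moment while it holds something.
It also fails if it takes over 210 s, if anything falls off the work surface, if the arm or the gripper's body presses on something with over 40 N, if the wrist force passes 120 N, or if a joint passes its speed limit or range.

## Working session

There is one attempt and no reset: what is moved stays moved. The work goes in short steps, Python scripts to look and compute and a tool call to move; the robot and the scene stay as the last step left them, time stands still between calls to the robot, and variables do not carry over. Pictures are saved under pics/ and viewed, about 12 in all and at most 16, crops included, and the job is handed in when it is done.

Besides the shell and the picture viewer there is one more tool, called after ">>>" by a JSON object that holds its "op" and its "data", one argument or row to a line. carry_out: Moves the arm, as the interface text tells. Its arguments: {"type":"object","properties":{"increments":{"type":"array","items":{"type":"array"}},"force":{"type":"number"}},"required":["increments"]}

```bash
mkdir -p pics; ls; cat > h.py <<'E'
import numpy as np, cv2
from workcell import env
from scipy.spatial.transform import Rotation as R
def grab(n,save=None):
    f=env.grab_frame(n)
    if save: cv2.imwrite('pics/'+save+'.png',f['frame'])
    np.savez('/tmp/%s.npz'%n,**{k:np.asarray(v) for k,v in f.items()})
    return f
def load(n): return dict(np.load('/tmp/%s.npz'%n))
def cloud(f):
    K=np.array(f['camera_matrix'],float);k1=float(f['k1'])
    v,u=np.mgrid[0:480,0:640].astype(float)
    uv=np.stack([u.ravel(),v.ravel()],1)[:,None]
    p=cv2.undistortPoints(uv,K,np.array([k1,0,0,0,0.])).reshape(480,640,2)
    z=f['z_map'].astype(float)
    c=np.dstack([p[...,0]*z,p[...,1]*z,z])
    Rm=cv2.Rodrigues(np.array(f['rvec'],float))[0];t=np.array(f['tvec'],float).ravel()
    return (c-t)@Rm
def proj(f,P):
    return cv2.projectPoints(np.array(P,float).reshape(-1,1,3),np.array(f['rvec'],float),np.array(f['tvec'],float),np.array(f['camera_matrix'],float),np.array([float(f['k1']),0,0,0,0]))[0].reshape(-1,2)
E
python3 - <<'E'
from h import *
print(env.state())
for n in('top','side'):
    f=grab(n,n+'0'); print(n,(-cv2.Rodrigues(np.array(f['rvec'],float))[0].T@np.array(f['tvec'],float).ravel()).round())
E
```

```text
pics
{'time_s': 0.0, 'qpos': array([-7.30546904e+01,  1.83514948e+01,  8.97055507e+01, -4.16789841e-04,
        7.20439355e+01, -1.14521414e+00]), 'qvel': array([-0.02077926,  0.06866368,  0.02235845, -0.00111321, -0.06135223,
        0.00491251]), 'effort': array([ 1.03696737e-03, -4.12463272e+01, -2.31972921e+01,  7.28880661e-02,
        4.58789896e-02, -1.50251726e-04]), 'ee_pos': array([ 178.50730859, -546.41738768,  403.92724901]), 'ee_rot': array([-89.99837793,   0.10096872, -71.90934599]), 'force': array([0.18592979, 0.41466394, 1.33582524]), 'torque': array([-0.02977019, -0.02517766,  0.00298146]), 'gripper_width': 91.19583866403785}
top [ 362. -205. 1093.]
side [560. 543. 663.]
```

View pics/top0.png

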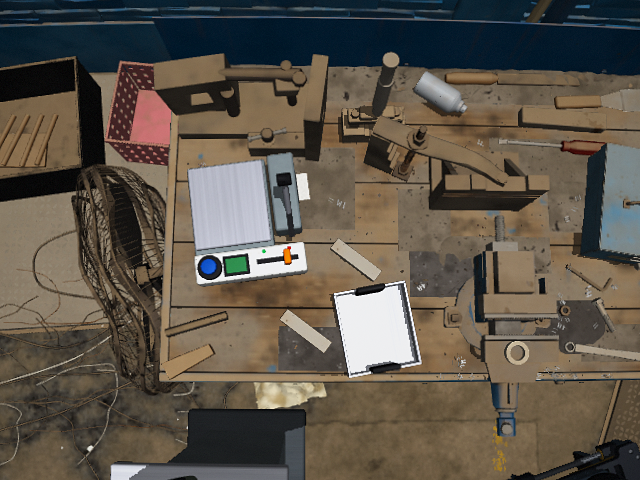

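View pics/side0.png

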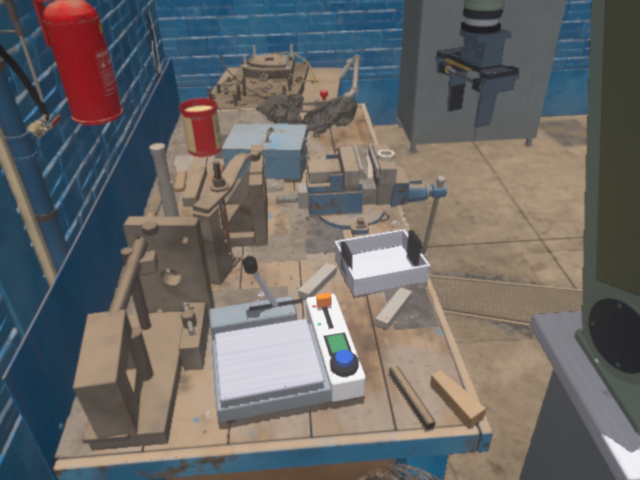

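```bash
python3 - <<'E'
from h import *
im=cv2.imread('pics/top0.png')
cv2.imwrite('pics/c1.png',cv2.resize(im[150:390,160:480],None,fx=2.5,fy=2.5,interpolation=cv2.INTER_CUBIC))
f=load('top');P=cloud(f)
for n,(u,v) in dict(tare=(209,267),plat=(230,205),lock=(288,256),knob=(283,179),platUL=(189,170),platUR=(265,163),platLL=(195,249),platLR=(270,244),ctlLL=(197,283),ctlLR=(307,270),ctlUR=(304,243),barA=(356,259),barB=(305,330),tray=(377,328),pen=(197,324),wood=(190,360)).items(): print(n,P[v,u].round(1))
# segments by height for bars
for n,(u,v) in dict(barA=(356,259),barB=(305,330),pen=(197,324)).items():
    m=np.zeros((480,640),bool);m[v-30:v+31,u-40:u+41]=1
    ok=m&(P[...,2]>9)&(P[...,2]<22)
    nl,lab=cv2.connectedComponents(ok.astype(np.uint8)); q=P[lab==lab[v,u]]
    r=cv2.minAreaRect(q[:,:2].astype(np.float32)); b=cv2.boxPoints(r); print(n,len(q),q.mean(0).round(1),r)
m=(P[...,2]>60)&(P[...,2]<70)
m[:280]=0
print('tabs')
nl,lab,st,c=cv2.connectedComponentsWithStats(m.astype(np.uint8))
for i in range(1,nl):
    if st[i,4]>20: print(c[i],st[i],P[lab==i].mean(0).round(1))
E
```

```text
tare [496.  -22.4  73.5]
plat [610.8 -52.5  53.5]
lock [ 516.  -158.7   75.7]
knob [ 627.7 -152.8  164.8]
platUL [675.   23.9  54.8]
platUR [ 706.6 -108.5   -1.3]
platLL [533.1  10.4  37.8]
platLR [ 543.  -124.4   39.3]
ctlLL [ 4.757e+02  1.200e+01 -1.000e-01]
ctlLR [ 499.6 -190.9   15.6]
ctlUR [ 552.7 -184.6   -3.1]
barA [ 520.2 -280.1   18.2]
barB [ 391.  -188.4   15.2]
tray [ 395.7 -319.4    2.1]
pen [399.9   6.5  14.6]
wood [335.7  15.   24.3]
barA 734 [ 520.  -279.3   16.4] ((520.786376953125, -279.4037170410156), (100.18899536132812, 25.12318992614746), 52.833438873291016)
barB 751 [ 390.  -188.7   16.7] ((391.0743408203125, -189.3957061767578), (100.19221496582031, 26.61054039001465), 53.39463806152344)
pen 559 [399.9   8.3  15.2] ((399.9049987792969, 9.360332489013672), (16.4659423828125, 114.6657943725586), 17.373756408691406)
tabs
[370.66666667 287.77987421] [357 283  28  10 159] [ 463.1 -302.2   65.6]
[496.95 329.1 ] [493 323  12  12  40] [ 392.2 -521.2   67.7]
[511.88235294 328.14705882] [503 324  18   8  34] [ 393.8 -547.4   68.6]
[386.17919075 368.47398844] [372 364  30  10 173] [ 325.1 -328.1   65.9]
[507.45454545 396.00717703] [497 382  21  31 418] [ 277.7 -537.6   63.7]
```

View pics/c1.png

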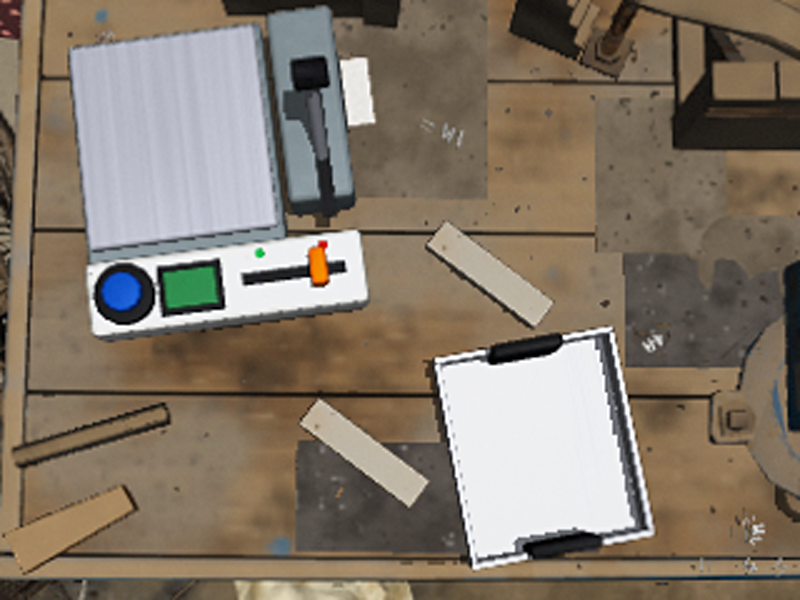

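```bash
cat >> h.py <<'E'
def plan(x,y,ztip,yaw):
    """shift/turn (tool axes) from the measured pose to put fingertips at x,y,ztip, jaw axis at yaw"""
    s=env.state();r=R.from_euler('xyz',s['ee_rot'],degrees=True)
    d=r.inv().apply(np.array([x,y,ztip+191])-s['ee_pos'])
    rt=R.from_euler('xyz',[-90,0,yaw],degrees=True)
    w=(r.inv()*rt).as_rotvec()
    print('t',round(s['time_s'],2),'ee',s['ee_pos'].round(1),s['ee_rot'].round(1),'F',s['force'].round(1),'w',round(s['gripper_width'],1))
    print('  turn',w.round(3),'shift',d.round(1))
E
python3 - <<'E'
from h import *
f=load('top');P=cloud(f)
reg=np.zeros((480,640),bool);reg[150:260,180:275]=1
m=reg&(abs(P[...,2]-54)<2.5)
nl,lab=cv2.connectedComponents(m.astype(np.uint8));q=P[lab==lab[205,230]]
r=cv2.minAreaRect(q[:,:2].astype(np.float32));print(len(q),q.mean(0),r)
reg[:]=0;reg[235:290,190:315]=1
for n,lo,hi in(('strip',47,53.5),):
    m=reg&(P[...,2]>lo)&(P[...,2]<hi);m[:, :]&=P[...,0]<555
    q=P[m];print(n,cv2.minAreaRect(q[:,:2].astype(np.float32)))
im=f['frame'].astype(int)
b,g,rr=im[...,0],im[...,1],im[...,2]
for n,m in (('orange',(rr>200)&(b<60)&(g<180)&(P[...,2]>70)),('blue',(b>150)&(rr<60)&(P[...,2]>68))):
    m=m&reg; q=P[m]; print(n,m.sum(),q.mean(0).round(1),cv2.minAreaRect(q[:,:2].astype(np.float32)))
reg[:]=0;reg[165:192,270:300]=1
q=P[reg&(P[...,2]>150)];print('knob',len(q),q.mean(0),q.min(0),q.max(0))
E
```

```text
4722 [610.82073981 -50.08090297  54.33824774] ((612.4889526367188, -49.545066833496094), (149.94427490234375, 135.62335205078125), 8.322522163391113)
strip ((514.7998657226562, -89.81828308105469), (84.12622833251953, 198.84271240234375), 1.5588345527648926)
orange 83 [ 516.9 -156.8   75.5] ((517.078369140625, -156.57765197753906), (23.00868797302246, 10.282665252685547), 6.679253101348877)
blue 171 [497.  -21.7  78.7] ((438.2119140625, -111.12085723876953), (241.1650848388672, 24.404172897338867), 56.76118469238281)
knob 193 [ 627.35259279 -153.47527329  168.42761358] [ 361.9113092  -205.28693233  150.62277441] [ 643.13539084 -140.75418558 1092.61586377]
```

```bash
python3 - <<'E'
from h import *
plan(517,-157,130,-81.7)
E
```

```text
t 0.1 ee [ 178.5 -546.4  404. ] [-90.    0.1 -71.9] F [0.6 0.  0.2] w 91.3
  turn [ 0.     0.171 -0.002] shift [-264.9   83.4  442.7]
```

>>> {"op": "carry_out", "data": {
  "increments": [
    [[0,0.171,0],[-265,50,443],0.5],
    [[0,0.171,0],[-265,50,443],0.5],
    [[0,0.171,0],[-265,50,443],0.5],
    [[0,0.171,0],[-265,50,443],0.5],
    [[0,0.171,0],[-265,50,443],0.5],
    [[0,0.171,0],[-265,50,443],0.5],
    [[0,0.171,0],[-265,50,443],0.5],
    [[0,0.171,0],[-265,50,443],0.5],
    [[0,0.171,0],[-265,50,443],0.5],
    [[0,0.171,0],[-265,50,443],0.5]
  ]
}}

```text
time_s: 0.93
ee_pos: [450.9, -232.6, 364.3]
ee_rot: [-90.0, 0.0, -81.7]
force: [-0.2, -0.6, -0.1]
gripper_width: 45.9
```

```bash
python3 - <<'E'
from h import *
plan(517,-157,130,-81.7)
E
```

```text
t 0.93 ee [ 450.9 -232.6  364.3] [-90.    0.  -81.7] F [-0.2 -0.6 -0.1] w 45.9
  turn [ 0. -0. -0.] shift [-65.3  43.3  76.4]
```

>>> {"op": "carry_out", "data": {
  "increments": [
    [[0,0,0],[0,0,0],0.5],
    [[0,0,0],[0,0,0],0.5],
    [[0,0,0],[0,0,0],0.5]
  ]
}}

```text
time_s: 1.18
ee_pos: [449.8, -234.5, 364.4]
ee_rot: [-90.1, -0.0, -81.7]
force: [0.1, 0.5, 0.1]
gripper_width: 45.6
```

```bash
python3 - <<'E'
from h import *
plan(517,-157,130,-81.7)
E
```

```text
t 1.18 ee [ 449.8 -234.5  364.4] [-90.1  -0.  -81.7] F [0.1 0.5 0.1] w 45.6
  turn [0.001 0.001 0.   ] shift [-67.   43.3  77.8]
```

>>> {"op": "carry_out", "data": {
  "increments": [
    [[0,0,0],[-67,43,78],0.5],
    [[0,0,0],[-67,43,78],0.5],
    [[0,0,0],[-67,43,78],0.5],
    [[0,0,0],[-67,43,78],0.5],
    [[0,0,0],[-67,80,78],0.5],
    [[0,0,0],[-67,100,78],0.5],
    [[0,0,0],[-67,116,78],0.5],
    [[0,0,0],[-67,116,78],0.5],
    [[0,0,0],[-67,116,78],0.5]
  ]
}}

```text
time_s: 1.93
ee_pos: [516.8, -158.6, 248.6]
ee_rot: [-90.1, 0.0, -81.8]
force: [0.3, -0.6, 0.3]
gripper_width: 45.5
```

>>> {"op": "carry_out", "data": {
  "increments": [
    [[0,0,0],[0,0,0],0.95],
    [[0,0,0],[0,0,0],0.95],
    [[0,0,0],[0,0,0],0.95],
    [[0,0,0],[0,0,0],0.95],
    [[0,0,0],[0,0,0],0.95],
    [[0,0,0],[0,0,0],0.95],
    [[0,0,0],[0,0,0],0.95]
  ],
  "force": 20
}}

```text
time_s: 2.52
ee_pos: [517.7, -157.0, 249.2]
ee_rot: [-90.0, -0.0, -81.7]
force: [-1.2, -0.0, 3.6]
gripper_width: 11.6
```

```bash
python3 - <<'E'
from h import *
plan(517,-157,57,-81.7)
f=grab('side','s1');im=f['frame'];
cv2.imwrite('pics/s1c.png',cv2.resize(im[180:420,200:440],None,fx=2.5,fy=2.5))
E
```

```text
t 2.52 ee [ 517.7 -157.   249.2] [-90.   -0.  -81.7] F [-1.2 -0.   3.6] w 11.6
  turn [-0.001 -0.     0.001] shift [-0.1  1.2 -0.7]
```

View pics/s1c.png

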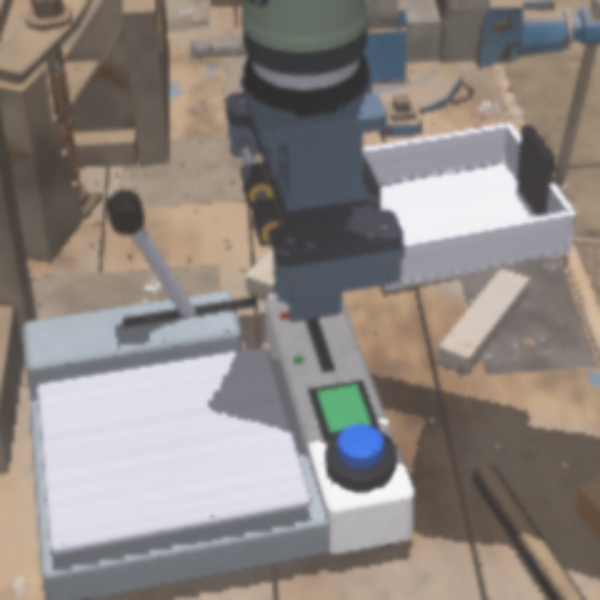

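The fin is held (width 11.6, force small). Slide left.

>>> {"op": "carry_out", "data": {
  "increments": [
    [[0,0,0],[-10,0,0],0.95],
    [[0,0,0],[-20,0,0],0.95],
    [[0,0,0],[-30,0,0],0.95],
    [[0,0,0],[-38,0,0],0.95],
    [[0,0,0],[-42,0,0],0.95],
    [[0,0,0],[-44,0,0],0.95],
    [[0,0,0],[-45,0,0],0.95],
    [[0,0,0],[-46,0,0],0.95],
    [[0,0,0],[-46,0,0],0.95]
  ]
}}

```text
time_s: 3.32
ee_pos: [511.5, -114.5, 249.2]
ee_rot: [-89.9, -0.7, -81.4]
force: [-0.6, -23.2, 0.6]
gripper_width: 11.6
```

>>> {"op": "carry_out", "data": {
  "increments": [
    [[0,0,0],[-1,0,0],0.95],
    [[0,0,0],[-2,0,0],0.95],
    [[0,0,0],[-2,0,0],0.95]
  ]
}}

```text
time_s: 3.57
ee_pos: [511.4, -113.8, 249.2]
ee_rot: [-89.9, -0.8, -81.4]
force: [-0.3, -29.4, -1.1]
gripper_width: 11.9
```

>>> {"op": "carry_out", "data": {
  "increments": [
    [[0,0,0],[2,0,0],0.5],
    [[0,0,0],[2,0,0],0.5],
    [[0,0,0],[2,0,0],0.5],
    [[0,0,0],[2,0,0],0.5],
    [[0,0,0],[2,-40,0],0.5],
    [[0,0,0],[2,-80,0],0.5],
    [[0,0,0],[2,-120,0],0.5],
    [[0,0,0],[2,-120,0],0.5],
    [[0,0,0],[2,-120,0],0.5]
  ]
}}

```text
time_s: 4.32
ee_pos: [511.2, -110.7, 370.8]
ee_rot: [-89.7, -0.1, -81.6]
force: [-1.3, 0.8, -0.6]
gripper_width: 45.5
```

```bash
python3 - <<'E'
from h import *
plan(325,-328,150,10.6)
f=grab('top');P=cloud(f);im=f['frame'].astype(int)
m=(im[...,2]>200)&(im[...,0]<60)&(im[...,1]<180)&(P[...,2]>70)&(P[...,2]<80)
m[:235]=0;m[290:]=0;print(m.sum(),P[m].mean(0) if m.any() else '')
E
```

```text
t 4.32 ee [ 511.2 -110.7  370.8] [-89.7  -0.1 -81.6] F [-1.3  0.8 -0.6] w 45.5
  turn [-0.003 -1.61   0.005] shift [ 187.9   29.  -215.9]
0
```

Occluded by the arm; go on to the tray's front tab.

>>> {"op": "carry_out", "data": {
  "increments": [
    [[0,-1.1,0],[188,0,-216],0.4],
    [[0,-1.1,0],[188,0,-216],0.4],
    [[0,-1.1,0],[188,0,-216],0.4],
    [[0,-1.1,0],[188,0,-216],0.4],
    [[0,-1.1,0],[188,0,-216],0.4],
    [[0,-1.1,0],[188,0,-216],0.4],
    [[0,-1.1,0],[188,0,-216],0.4],
    [[0,-1.1,0],[188,0,-216],0.4],
    [[0,-1.1,0],[188,0,-216],0.4],
    [[0,-1.1,0],[188,0,-216],0.4]
  ]
}}

```text
time_s: 5.2
ee_pos: [322.8, -329.2, 366.4]
ee_rot: [-89.9, 0.3, -18.5]
force: [-0.0, 0.5, -0.0]
gripper_width: 54.9
```

```bash
python3 - <<'E'
from h import *
plan(325,-328,110,10.6)
f=grab('top');P=cloud(f);im=f['frame'].astype(int)
m=(im[...,2]>200)&(im[...,0]<60)&(im[...,1]<180)&(P[...,2]>70)&(P[...,2]<80)
m[:235]=0;m[290:]=0;q=P[m].mean(0);d=q[:2]-[612.3,-49.5];print(m.sum(),q,'scale y',-.1447*d[0]+.9895*d[1])
E
```

```text
t 5.2 ee [ 322.8 -329.2  366.4] [-89.9   0.3 -18.5] F [-0.   0.5 -0. ] w 54.9
  turn [-0.004 -0.509 -0.004] shift [ 2.  65.4  1.6]
83 [ 511.38815809 -116.06258211   75.59420418] scale y -51.26173147415608
```

```bash
python3 - <<'E'
from h import *
f=load('top');P=cloud(f);im=f['frame']
cv2.imwrite('pics/lk.png',cv2.resize(im[235:290,190:315],None,fx=6,fy=6,interpolation=cv2.INTER_CUBIC))
o=np.array([612.3,-49.5])
for u in range(200,304,5):
    p=P[261-int((u-235)*.12),u];d=p[:2]-o;print(u,(.9895*d[0]+.1447*d[1]).round(),(-.1447*d[0]+.9895*d[1]).round(1),p[2].round(1))
E
```

```text
200 -103.0 60.9 60.7
205 -105.0 50.2 71.7
210 -106.0 41.3 73.9
215 -105.0 33.4 67.7
220 -103.0 25.6 60.1
225 -103.0 17.7 53.8
230 -102.0 9.1 51.6
235 -104.0 0.0 53.8
240 -105.0 -8.8 54.6
245 -105.0 -17.7 54.7
250 -105.0 -25.9 48.6
255 -104.0 -34.9 48.7
260 -108.0 -46.0 77.5
265 -109.0 -54.3 75.0
270 -105.0 -61.9 52.0
275 -106.0 -70.6 51.3
280 -105.0 -79.5 49.4
285 -105.0 -88.6 52.5
290 -106.0 -97.3 51.3
295 -105.0 -106.3 51.8
300 -106.0 -115.0 50.7
```

View pics/lk.png

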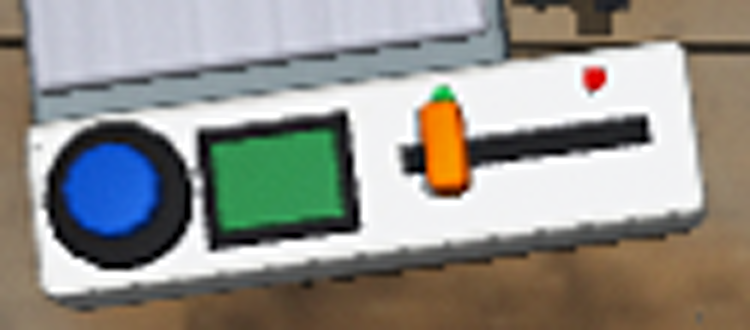

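Lock is at the green dot and stopped against its end. Now turn and descend over the front tab.

>>> {"op": "carry_out", "data": {
  "increments": [
    [[0,-0.509,0],[2,65,2],0.4],
    [[0,-0.509,0],[2,65,2],0.4],
    [[0,-0.509,0],[2,65,2],0.4],
    [[0,-0.509,0],[2,65,2],0.4],
    [[0,-0.509,0],[2,65,2],0.4],
    [[0,-0.509,0],[2,65,2],0.4],
    [[0,-0.509,0],[2,65,2],0.4]
  ]
}}

```text
time_s: 5.83
ee_pos: [326.9, -327.0, 303.1]
ee_rot: [-89.9, 0.0, 10.3]
force: [0.3, 0.2, 0.1]
gripper_width: 55.1
```

```bash
python3 - <<'E'
from h import *
plan(325,-328,26,10.6)
E
```

```text
t 5.83 ee [ 326.9 -327.   303.1] [-89.9   0.   10.3] F [0.3 0.2 0.1] w 55.1
  turn [-0.001 -0.005 -0.001] shift [-2.  86.1 -0.7]
```

>>> {"op": "carry_out", "data": {
  "increments": [
    [[0,-0.005,0],[-2,30,-1],0.4],
    [[0,-0.005,0],[-2,60,-1],0.4],
    [[0,-0.005,0],[-2,86,-1],0.4],
    [[0,-0.005,0],[-2,86,-1],0.4],
    [[0,-0.005,0],[-2,86,-1],0.4],
    [[0,-0.005,0],[-2,86,-1],0.98],
    [[0,-0.005,0],[-2,86,-1],0.98],
    [[0,-0.005,0],[-2,86,-1],0.98],
    [[0,-0.005,0],[-2,86,-1],0.98],
    [[0,-0.005,0],[-2,86,-1],0.98]
  ],
  "force": 50
}}

```text
time_s: 6.67
ee_pos: [325.2, -328.9, 218.5]
ee_rot: [-90.1, -0.1, 10.8]
force: [-0.3, 0.0, -0.3]
gripper_width: 24.4
```

>>> {"op": "carry_out", "data": {
  "increments": [
    [[0,0,0],[0,0,0],0.98],
    [[0,0,0],[0,0,0],0.98],
    [[0,0,0],[0,-10,0],0.98],
    [[0,0,0],[0,-20,0],0.98],
    [[0,0,0],[0,-30,0],0.98],
    [[0,0,0],[0,-30,0],0.98]
  ]
}}

```text
time_s: 7.17
ee_pos: [325.3, -329.1, 248.9]
ee_rot: [-90.1, -0.1, 10.8]
force: [0.5, -0.2, -1.2]
gripper_width: 9.7
```

```bash
python3 - <<'E'
from h import *
plan(543,-59.6,150,8.3)
f=grab('side');im=f['frame'];
cv2.imwrite('pics/s2c.png',cv2.resize(im[150:390,260:500],None,fx=2.5,fy=2.5))
E
```

```text
t 7.17 ee [ 325.3 -329.1  248.9] [-90.1  -0.1  10.8] F [ 0.5 -0.2 -1.2] w 9.7
  turn [0.002 0.043 0.001] shift [264.3 -92.3 223.8]
```

View pics/s2c.png

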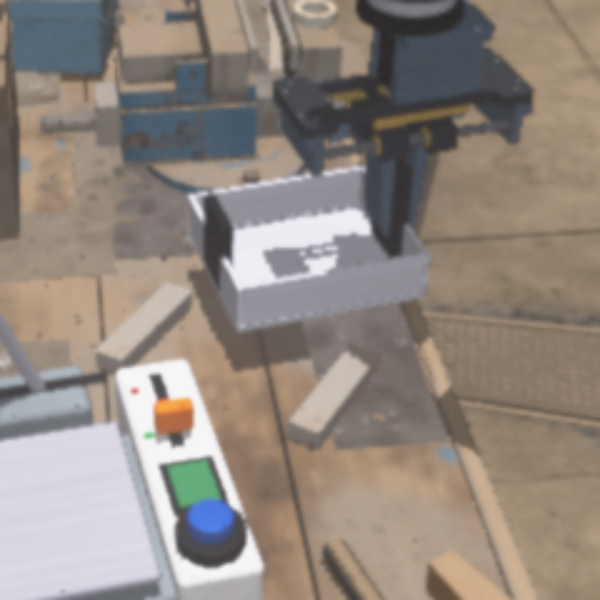

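>>> {"op": "carry_out", "data": {
  "increments": [
    [[0,0,0],[0,-30,0],0.98],
    [[0,0,0],[0,-60,0],0.98],
    [[0,0.043,0],[20,-85,25],0.98],
    [[0,0.043,0],[30,-85,55],0.98],
    [[0,0.043,0],[40,-85,90],0.98],
    [[0,0.043,0],[45,-85,130],0.98],
    [[0,0.043,0],[45,-85,165],0.98],
    [[0,0.043,0],[45,-85,200],0.98],
    [[0,0.043,0],[45,-85,225],0.98],
    [[0,0.043,0],[45,-85,234],0.98]
  ]
}}

```text
time_s: 8.05
ee_pos: [323.7, -87.9, 331.7]
ee_rot: [-89.9, 0.2, 8.5]
force: [-0.4, 0.7, -1.5]
gripper_width: 10.2
```

```bash
python3 - <<'E'
from h import *
plan(543,-59.6,142,8.3)
f=grab('top','t2');P=cloud(f)
m=(P[...,2]>135)&(P[...,2]<215);print(f['z_map'].shape)
E
```

```text
t 8.05 ee [323.7 -87.9 331.7] [-89.9   0.2   8.5] F [-0.4  0.7 -1.5] w 10.2
  turn [-0.002  0.003 -0.003] shift [221.   -2.   -4.2]
(480, 640)
```

>>> {"op": "carry_out", "data": {
  "increments": [
    [[0,0,0],[25,-2,0],0.98],
    [[0,0,0],[55,-2,-1],0.98],
    [[0,0,0],[90,-2,-2],0.98],
    [[0,0,0],[125,-2,-3],0.98],
    [[0,0,0],[160,-2,-4],0.98],
    [[0,0,0],[190,-2,-4],0.98],
    [[0,0,0],[210,-2,-4],0.98],
    [[0,0,0],[221,-2,-4],0.98],
    [[0,0,0],[221,-2,-4],0.98],
    [[0,0,0],[221,-2,-4],0.98]
  ]
}}

```text
time_s: 8.93
ee_pos: [544.4, -63.2, 333.7]
ee_rot: [-90.0, 0.2, 8.3]
force: [0.5, -0.7, -1.7]
gripper_width: 9.5
```

```bash
python3 - <<'E'
from h import *
plan(543,-59.6,81,8.3)
f=grab('top','t3');P=cloud(f)
o=np.array([612.3,-49.5]);d=P[...,:2]-o
X=.9895*d[...,0]+.1447*d[...,1];Y=-.1447*d[...,0]+.9895*d[...,1]
# tray rims/rear tab, tray underside ~115
m=(abs(X)<110)&(abs(Y)<80)
for lo,hi in((145,163),(168,190),(110,130)):
    q=m&(P[...,2]>lo)&(P[...,2]<hi)
    if q.sum(): print(lo,hi,q.sum(),'X',np.percentile(X[q],[1,50,99]).round(1),'Y',np.percentile(Y[q],[1,50,99]).round(1),'Z',P[q][:,2].mean().round(1))
q=m&(P[...,2]>168)&(P[...,2]<190)&(X>50);print('rear tab',X[q].mean(),Y[q].mean(),P[q][:,2].mean(),q.sum())
cv2.imwrite('pics/t3c.png',cv2.resize(f['frame'][120:320,150:400],None,fx=2.5,fy=2.5))
f=grab('side');cv2.imwrite('pics/s3c.png',cv2.resize(f['frame'][150:450,150:450],None,fx=2,fy=2))
E
```

```text
t 8.93 ee [544.4 -63.2 333.7] [-90.    0.2   8.3] F [ 0.5 -0.7 -1.7] w 9.5
  turn [-0.    -0.    -0.003] shift [-0.7 61.7  3.8]
145 163 372 X [-76.3  -8.3  72.6] Y [-68.3 -65.3 -36.4] Z 154.7
168 190 3 X [-54.7  70.8  72.2] Y [-20.1 -14.5 -12.6] Z 180.6
110 130 1463 X [-76.1  -4.9  69. ] Y [-68.1 -47.5 -27. ] Z 120.4
rear tab 71.51007950433026 -13.543707519197362 182.11299582796823 2
```

View pics/s3c.png

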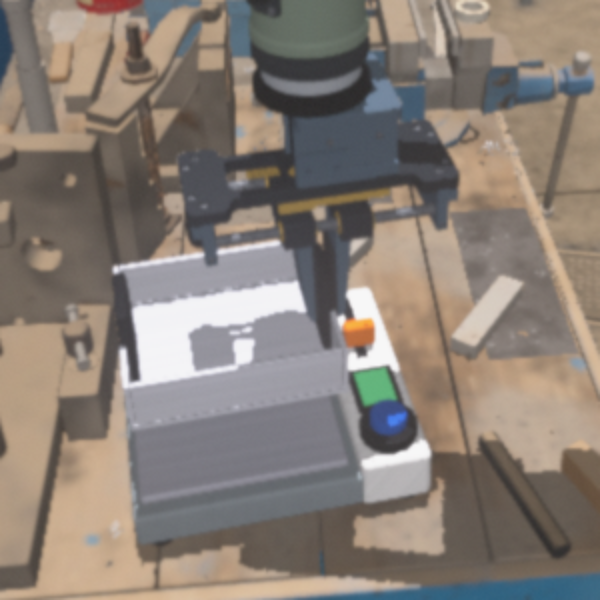

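>>> {"op": "carry_out", "data": {
  "increments": [
    [[0,0,0],[0.5,15,3.5],0.98],
    [[0,0,0],[0.5,30,3.5],0.98],
    [[0,0,0],[0.5,42,3.5],0.98],
    [[0,0,0],[0.5,52,3.5],0.98],
    [[0,0,0],[0.5,56,3.5],0.98],
    [[0,0,0],[0.5,58,3.5],0.98],
    [[0,0,0],[0.5,59,3.5],0.98],
    [[0,0,0],[0.5,60,3.5],0.98],
    [[0,0,0],[0.5,60,3.5],0.98]
  ]
}}

```text
time_s: 9.78
ee_pos: [544.9, -59.0, 275.1]
ee_rot: [-90.0, -0.1, 8.3]
force: [-0.2, -0.4, -2.0]
gripper_width: 10.0
```

```bash
python3 - <<'E'
from h import *
plan(543,-59.6,81,8.3)
f=grab('top');P=cloud(f)
o=np.array([612.3,-49.5]);d=P[...,:2]-o
X=.9895*d[...,0]+.1447*d[...,1];Y=-.1447*d[...,0]+.9895*d[...,1]
m=(abs(X)<110)&(abs(Y)<80)
for lo,hi in((88,102),(112,128)):
    q=m&(P[...,2]>lo)&(P[...,2]<hi)
    if q.sum(): print(lo,hi,q.sum(),'X',np.percentile(X[q],[1,50,99]).round(1),'Y',np.percentile(Y[q],[1,50,99]).round(1),'Z',P[q][:,2].mean().round(1))
E
```

```text
t 9.78 ee [544.9 -59.  275.1] [-90.   -0.1   8.3] F [-0.2 -0.4 -2. ] w 10.0
  turn [0.    0.    0.001] shift [-2.   3.1 -0.3]
88 102 361 X [-74.6   7.6 106.2] Y [-78.4 -61.2 -28.8] Z 96.3
112 128 136 X [64.2 69.7 74.7] Y [-25.   -6.9  21.5] Z 122.9
```

>>> {"op": "carry_out", "data": {
  "increments": [
    [[0,0,0],[0,1,1],0.98],
    [[0,0,0],[0,2,1],0.98],
    [[0,0,0],[0,3,1],0.98],
    [[0,0,0],[0,3,1],0.98]
  ]
}}

```text
time_s: 10.17
ee_pos: [544.7, -57.9, 272.1]
ee_rot: [-90.0, -0.0, 8.3]
force: [-0.5, 0.5, 2.0]
gripper_width: 9.7
```

>>> {"op": "carry_out", "data": {
  "increments": [
    [[0,0,0],[0,0.5,0],0.98],
    [[0,0,0],[0,0.5,0],0.98]
  ]
}}

```text
time_s: 10.33
ee_pos: [544.7, -57.9, 272.1]
ee_rot: [-90.0, -0.0, 8.3]
force: [-1.7, 0.6, 4.8]
gripper_width: 10.1
```

Seated. Open, and lift clear by 130 mm, moving forward a little.

>>> {"op": "carry_out", "data": {
  "increments": [
    [[0,0,0],[0,0,0],0.6],
    [[0,0,0],[0,0,0],0.6],
    [[0,0,0],[0,0,0],0.6],
    [[0,0,0],[0,0,0],0.6],
    [[0,0,0],[0,-35,0],0.6],
    [[0,0,0],[0,-75,0],0.6],
    [[0,0,0],[-50,-90,30],0.95],
    [[0,0,0],[-80,-90,60],1],
    [[0,0,0],[-150,-90,60],1],
    [[0,0,0],[-150,-90,60],1]
  ]
}}

```text
time_s: 11.17
ee_pos: [387.5, -19.6, 361.2]
ee_rot: [-90.0, -0.0, 8.4]
force: [-0.1, 0.5, 0.5]
gripper_width: 12.5
```

```bash
python3 - <<'E'
from h import *
f=grab('top','t4');P=cloud(f)
o=np.array([612.3,-49.5]);d=P[...,:2]-o
X=.9895*d[...,0]+.1447*d[...,1];Y=-.1447*d[...,0]+.9895*d[...,1]
m=(abs(X)<90)&(abs(Y)<76)
for lo,hi in((90,98),(115,125)):
    q=m&(P[...,2]>lo)&(P[...,2]<hi)
    if q.sum(): print(lo,hi,q.sum(),'X',np.percentile(X[q],[1,50,99]).round(1),'Y',np.percentile(Y[q],[1,50,99]).round(1),'Z',P[q][:,2].mean().round(1)); print(cv2.minAreaRect(np.stack([X[q],Y[q]],1).astype(np.float32)))
im=f['frame'].astype(int);m=(im[...,0]>150)&(im[...,2]<60)&(abs(X+110)<25)&(abs(Y-44)<25)
print('tare',m.sum(),P[m].mean(0))
plan(497,-22,85,8.3)
E
```

```text
90 98 703 X [-74.7   1.1  74.5] Y [-63.    6.7  66.5] Z 94.2
((0.03517913818359375, 2.0487060546875), (150.265380859375, 130.23379516601562), 0.08006395399570465)
115 125 364 X [-74.5  -0.1  73.9] Y [-22.9   0.8  24.6] Z 120.0
((0.21083831787109375, 0.7676315307617188), (150.0515899658203, 50.15425109863281), 0.7848479151725769)
tare 170 [498.08828267 -20.92969343  72.78614635]
t 11.22 ee [379.  -19.4 359.5] [-89.9   0.7   8.4] F [-9.7  1.1  0. ] w 9.0
  turn [-0.002  0.002 -0.012] shift [117.3  82.  -19.9]
```

>>> {"op": "carry_out", "data": {
  "increments": [
    [[0,0,0],[40,0,-7],1],
    [[0,0,0],[80,0,-14],1],
    [[0,0,0],[117,20,-20],1],
    [[0,0,0],[117,50,-20],1],
    [[0,0,0],[117,70,-20],1],
    [[0,0,0],[117,82,-20],1],
    [[0,0,0],[117,82,-20],1],
    [[0,0,0],[117,82,-20],1]
  ]
}}

```text
time_s: 11.88
ee_pos: [507.9, -23.2, 278.7]
ee_rot: [-90.0, 0.1, 8.3]
force: [0.0, -0.1, 0.5]
gripper_width: 0.5
```

```bash
python3 - <<'E'
from h import *
plan(497.5,-21.5,66,8.3)
E
```

```text
t 11.88 ee [507.9 -23.2 278.7] [-90.    0.1   8.3] F [ 0.  -0.1  0.5] w 0.5
  turn [-0.     0.    -0.001] shift [-10.   21.7   3.2]
```

>>> {"op": "carry_out", "data": {
  "increments": [
    [[0,0,0],[-10,6,3],1],
    [[0,0,0],[-10,12,3],1],
    [[0,0,0],[-10,16,3],1],
    [[0,0,0],[-10,19,3],1],
    [[0,0,0],[-10,21,3],1],
    [[0,0,0],[-10,22,3],1],
    [[0,0,0],[-10,22,3],1]
  ]
}}

```text
time_s: 12.47
ee_pos: [497.7, -21.7, 257.6]
ee_rot: [-90.0, -0.1, 8.3]
force: [-1.2, 1.4, 4.7]
gripper_width: 0.3
```

>>> {"op": "carry_out", "data": {
  "increments": [
    [[0,0,0],[0,1,0],1],
    [[0,0,0],[0,2,0],1],
    [[0,0,0],[0,2,0],1]
  ]
}}

```text
time_s: 12.72
ee_pos: [497.7, -21.7, 256.9]
ee_rot: [-90.0, -0.1, 8.3]
force: [-3.1, 0.3, 13.7]
gripper_width: 0.6
```

>>> {"op": "carry_out", "data": {
  "increments": [
    [[0,0,0],[0,-30,0],1],
    [[0,0,0],[0,-65,0],1],
    [[0,0,0],[0,-100,0],0.4],
    [[0,0,0],[-40,-100,0],0.4],
    [[0,0,0],[-80,-100,0],0.4],
    [[0,0,0],[-120,-100,0],0.4],
    [[0,0,0],[-130,-100,0],0.4],
    [[0,0,0],[-130,-100,0],0.4],
    [[0,0,0],[-130,-100,0],0.4]
  ]
}}

```text
time_s: 13.47
ee_pos: [369.1, -40.5, 355.5]
ee_rot: [-90.0, -0.1, 8.3]
force: [0.8, 0.7, -0.3]
gripper_width: 44.0
```

```bash
cat >> h.py <<'E'
def bars(f):
    P=cloud(f);im=f['frame'].astype(int)
    m=(P[...,2]>11)&(P[...,2]<21)&(P[...,0]>310)&(P[...,0]<700)&(P[...,1]>-420)&(P[...,1]<80)
    nl,lab,st,c=cv2.connectedComponentsWithStats(m.astype(np.uint8))
    for i in range(1,nl):
        if st[i,4]>150:
            q=P[lab==i];r=cv2.minAreaRect(q[:,:2].astype(np.float32));print('blob',st[i,4],np.round(r[0],1),np.round(r[1],1),round(r[2],1),'z',q[:,2].mean().round(1),'rgb',im[lab==i].mean(0).round())
E
python3 - <<'E'
from h import *
f=grab('top','t5');bars(f)
plan(391,-189,60,-36.8)
print(env.state()['qpos'].round(1))
E
```

```text
blob 712 [ 520.5 -279.3] [100.   24.5] 53.0 z 16.5 rgb [163. 179. 189.]
blob 731 [ 417.1 -228.9] [99.8 24.1] 53.1 z 16.6 rgb [169. 186. 196.]
t 13.52 ee [369.9 -40.5 355.6] [-90.   -0.1   8.3] F [ 0.3  0.5 -0.6] w 48.5
  turn [-0.     0.787  0.003] shift [  -0.8  104.7 -149.9]
[ -8.    2.3 117.9   0.   59.7 -16.3]
```

View pics/t5.png

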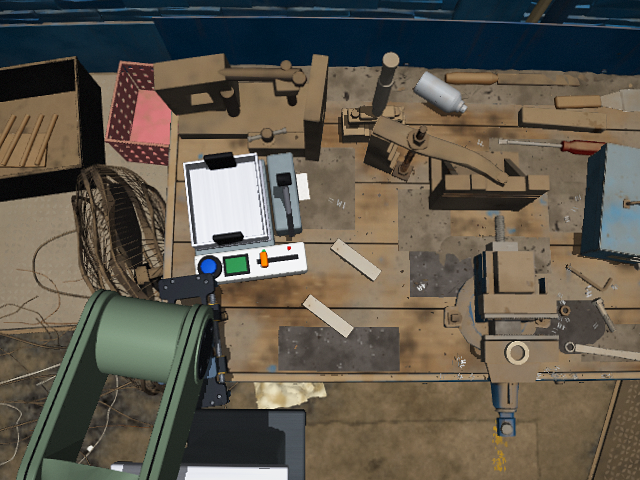

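The tray sits on the platform (centre px 223,200); bar_b has been knocked to px (328,315); only two bars exist. Going for it.

```bash
python3 - <<'E'
from h import *
plan(417,-229,60,-36.9)
E
```

```text
t 13.52 ee [369.9 -40.5 355.6] [-90.   -0.1   8.3] F [ 0.3  0.5 -0.6] w 48.5
  turn [-0.     0.789  0.003] shift [  19.1  104.7 -193.3]
```

>>> {"op": "carry_out", "data": {
  "increments": [
    [[0,0.789,0],[19,80,-193],0.4],
    [[0,0.789,0],[19,80,-193],0.4],
    [[0,0.789,0],[19,80,-193],0.4],
    [[0,0.789,0],[19,80,-193],0.4],
    [[0,0.789,0],[19,80,-193],0.4],
    [[0,0.789,0],[19,80,-193],0.4],
    [[0,0.789,0],[19,90,-193],0.4],
    [[0,0.789,0],[19,100,-193],0.4],
    [[0,0.789,0],[19,105,-193],0.4],
    [[0,0.789,0],[19,105,-193],0.4]
  ]
}}

```text
time_s: 14.35
ee_pos: [416.3, -228.9, 248.6]
ee_rot: [-90.0, 0.1, -36.9]
force: [-0.5, 0.6, -0.1]
gripper_width: 55.1
```

```bash
python3 - <<'E'
from h import *
plan(417,-229,3.5,-36.9)
E
```

```text
t 14.35 ee [ 416.3 -228.9  248.6] [-90.    0.1 -36.9] F [-0.5  0.6 -0.1] w 55.1
  turn [ 0.     0.    -0.002] shift [ 0.7 54.1  0.3]
```

>>> {"op": "carry_out", "data": {
  "increments": [
    [[0,0,0],[0.5,25,0],0.4],
    [[0,0,0],[0.5,45,0],0.4],
    [[0,0,0],[0.5,54,0],0.4],
    [[0,0,0],[0.5,54,0],0.4],
    [[0,0,0],[0.5,54,0],0.98],
    [[0,0,0],[0.5,54,0],0.98],
    [[0,0,0],[0.5,54,0],0.98],
    [[0,0,0],[0.5,54,0],0.98],
    [[0,0,0],[0.5,54,0],0.98],
    [[0,0,0],[0.5,54,0],0.98]
  ],
  "force": 50
}}

```text
time_s: 15.18
ee_pos: [416.4, -229.3, 197.0]
ee_rot: [-90.0, -0.2, -36.9]
force: [1.1, -0.3, 4.2]
gripper_width: 23.6
```

>>> {"op": "carry_out", "data": {
  "increments": [
    [[0,0,0],[0,0,0],0.98],
    [[0,0,0],[0,-20,0],0.98],
    [[0,0,0],[0,-60,0],0.98],
    [[0,0,0],[0,-100,0],0.98],
    [[0,0,0],[0,-130,0],0.98],
    [[0,0,0],[0,-130,0],0.98]
  ]
}}

```text
time_s: 15.68
ee_pos: [416.9, -229.6, 331.6]
ee_rot: [-89.9, -0.6, -36.9]
force: [1.4, -0.3, -1.1]
gripper_width: 23.5
```

```bash
python3 - <<'E'
from h import *
# tray slot scale X=-28 first
c,s=.9895,.1447;X=-28
print(612.3+c*X,-49.5+s*X)
plan(612.3+c*X,-49.5+s*X,62,8.3)
plan(612.3-28+ -130*c,-49.5-s*158,140,8.3)
E
```

```text
584.5939999999999 -53.5516
t 15.68 ee [ 416.9 -229.6  331.6] [-89.9  -0.6 -36.9] F [ 1.4 -0.3 -1.1] w 23.5
  turn [ 0.003 -0.789  0.011] shift [ 27.5  79.2 241.3]
t 15.68 ee [ 416.9 -229.6  331.6] [-89.9  -0.6 -36.9] F [ 1.4 -0.3 -1.1] w 23.5
  turn [ 0.003 -0.789  0.011] shift [-6.34e+01  1.00e-01  1.49e+02]
```

>>> {"op": "carry_out", "data": {
  "increments": [
    [[0,-0.789,0],[-63,-10,149],0.98],
    [[0,-0.789,0],[-63,-10,149],0.98],
    [[0,-0.789,0],[-63,-10,149],0.98],
    [[0,-0.789,0],[-63,-10,149],0.98],
    [[0,-0.789,0],[-63,-10,149],0.98],
    [[0,-0.789,0],[-63,-10,149],0.98],
    [[0,-0.789,0],[-63,-10,149],0.98],
    [[0,-0.789,0],[-30,-10,184],0.98],
    [[0,-0.789,0],[0,-10,213],0.98],
    [[0,-0.789,0],[27,-10,241],0.98]
  ]
}}

```text
time_s: 16.52
ee_pos: [578.9, -52.6, 334.4]
ee_rot: [-90.0, 0.2, 8.3]
force: [0.5, 0.3, -1.7]
gripper_width: 23.3
```

```bash
python3 - <<'E'
from h import *
plan(584.6,-53.5,64,8.3)
f=grab('side','s4');cv2.imwrite('pics/s4c.png',cv2.resize(f['frame'][150:450,150:450],None,fx=2,fy=2))
E
```

```text
t 16.52 ee [578.9 -52.6 334.4] [-90.    0.2   8.3] F [ 0.5  0.3 -1.7] w 23.3
  turn [-0.001 -0.    -0.004] shift [ 5.8 79.4 -1.7]
```

View pics/s4c.png

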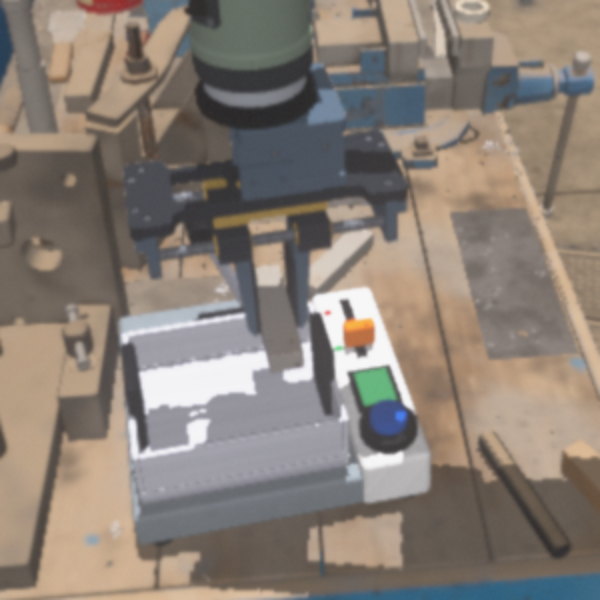

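>>> {"op": "carry_out", "data": {
  "increments": [
    [[0,0,0],[5,25,-1],0.98],
    [[0,0,0],[6,45,-1],0.98],
    [[0,0,0],[6,60,-1],0.98],
    [[0,0,0],[6,70,-1],0.98],
    [[0,0,0],[6,75,-1],0.98],
    [[0,0,0],[6,78,-1],0.98],
    [[0,0,0],[6,80,-1],0.98],
    [[0,0,0],[6,80,-1],0.98]
  ]
}}

```text
time_s: 17.23
ee_pos: [584.6, -53.2, 256.5]
ee_rot: [-90.0, -0.0, 8.3]
force: [-0.1, 0.8, -2.4]
gripper_width: 23.3
```

>>> {"op": "carry_out", "data": {
  "increments": [
    [[0,0,0],[0,1,0],0.98],
    [[0,0,0],[0,1.5,0],0.98],
    [[0,0,0],[0,1.5,0],0.64],
    [[0,0,0],[0,1.5,0],0.64],
    [[0,0,0],[0,1.5,0],0.64],
    [[0,0,0],[0,1.5,0],0.64],
    [[0,0,0],[0,-30,0],0.64],
    [[0,0,0],[0,-60,0],0.64],
    [[0,0,0],[0,-100,0],0.64],
    [[0,0,0],[0,-100,0],0.64]
  ]
}}

```text
time_s: 18.07
ee_pos: [586.2, -53.3, 364.1]
ee_rot: [-90.2, -0.8, 8.3]
force: [0.6, 0.1, 1.5]
gripper_width: 32.8
```

>>> {"op": "carry_out", "data": {
  "increments": [
    [[0,0,0],[-40,0,0],0.4],
    [[0,0,0],[-80,0,0],0.4],
    [[0,0,0],[-120,0,0],0.4],
    [[0,0,0],[-160,0,0],0.4],
    [[0,0,0],[-180,0,0],0.4],
    [[0,0,0],[-190,0,0],0.4],
    [[0,0,0],[-190,0,0],0.4],
    [[0,0,0],[-190,0,0],0.4]
  ]
}}

```text
time_s: 18.73
ee_pos: [397.4, -80.7, 356.8]
ee_rot: [-90.0, -0.2, 8.3]
force: [-0.5, -0.2, -0.0]
gripper_width: 54.7
```

```bash
python3 - <<'E'
from h import *
f=grab('top','t6');bars(f)
cv2.imwrite('pics/t6c.png',cv2.resize(f['frame'][130:370,170:470],None,fx=2.5,fy=2.5))
plan(520.5,-279.3,60,-37)
E
```

```text
blob 712 [ 520.6 -279.4] [99.8 24.9] 52.9 z 16.6 rgb [165. 181. 191.]
t 18.78 ee [398.  -80.7 356.6] [-90.   -0.1   8.3] F [ 0.5 -0.3  0.1] w 54.8
  turn [-0.     0.791  0.003] shift [  92.3  106.1 -214.1]
```

View pics/t6c.png

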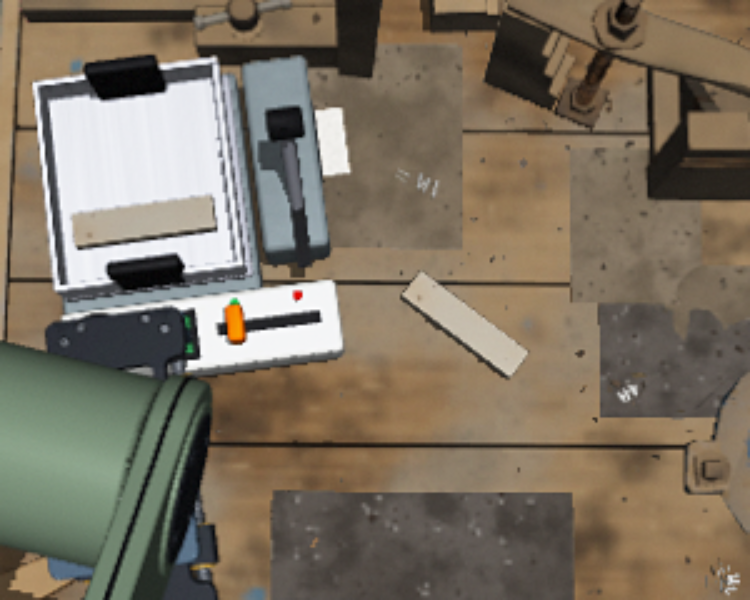

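>>> {"op": "carry_out", "data": {
  "increments": [
    [[0,0.791,0],[92,50,-214],0.4],
    [[0,0.791,0],[92,50,-214],0.4],
    [[0,0.791,0],[92,50,-214],0.4],
    [[0,0.791,0],[92,50,-214],0.4],
    [[0,0.791,0],[92,50,-214],0.4],
    [[0,0.791,0],[92,50,-214],0.4],
    [[0,0.791,0],[92,50,-214],0.4],
    [[0,0.791,0],[92,80,-214],0.4],
    [[0,0.791,0],[92,106,-214],0.4],
    [[0,0.791,0],[92,106,-214],0.4]
  ]
}}

```text
time_s: 19.62
ee_pos: [518.6, -278.6, 244.5]
ee_rot: [-90.1, 0.6, -37.0]
force: [-1.3, 0.4, -0.7]
gripper_width: 54.8
```

```bash
python3 - <<'E'
from h import *
plan(520.5,-279.3,4,-37)
E
```

```text
t 19.62 ee [ 518.6 -278.6  244.5] [-90.1   0.6 -37. ] F [-1.3  0.4 -0.7] w 54.8
  turn [ 0.001  0.    -0.01 ] shift [ 2.4 49.5  0.7]
```

>>> {"op": "carry_out", "data": {
  "increments": [
    [[0,0,0],[1,25,0],0.4],
    [[0,0,0],[1,42,0],0.4],
    [[0,0,0],[1,51,0],0.4],
    [[0,0,0],[1,51,0],0.4],
    [[0,0,0],[1,51,0],0.98],
    [[0,0,0],[1,51,0],0.98],
    [[0,0,0],[1,51,0],0.98],
    [[0,0,0],[1,51,0],0.98],
    [[0,0,0],[1,51,0],0.98],
    [[0,0,0],[1,51,0],0.98]
  ]
}}

```text
time_s: 20.45
ee_pos: [519.8, -280.0, 200.2]
ee_rot: [-90.0, -0.2, -37.0]
force: [1.4, -1.5, 2.2]
gripper_width: 23.1
```

>>> {"op": "carry_out", "data": {
  "increments": [
    [[0,0,0],[0,0,0],0.98],
    [[0,0,0],[0,0,0],0.98]
  ]
}}

```text
time_s: 20.62
ee_pos: [519.8, -280.0, 200.2]
ee_rot: [-90.0, -0.2, -37.0]
force: [1.4, -0.3, 5.9]
gripper_width: 23.6
```

>>> {"op": "carry_out", "data": {
  "increments": [
    [[0,0,0],[0,-20,0],0.98],
    [[0,0,0],[0,-60,0],0.98],
    [[0,0,0],[0,-100,0],0.98],
    [[0,0,0],[0,-140,0],0.98],
    [[0,0,0],[0,-140,0],0.98],
    [[0,0,0],[0,-140,0],0.98]
  ]
}}

```text
time_s: 21.12
ee_pos: [519.1, -279.6, 340.8]
ee_rot: [-90.0, -0.2, -37.0]
force: [-0.9, 0.7, -3.6]
gripper_width: 23.4
```

```bash
python3 - <<'E'
from h import *
c,s=.9895,.1447;X=28
plan(400,-90,145,8.3)
print(612.3+c*X,-49.5+s*X)
E
```

```text
t 21.12 ee [ 519.1 -279.6  340.8] [-90.   -0.2 -37. ] F [-0.9  0.7 -3.6] w 23.4
  turn [ 0.001 -0.791  0.003] shift [-209.2    4.2   79.6]
640.006 -45.4484
```

>>> {"op": "carry_out", "data": {
  "increments": [
    [[0,-0.791,0],[-209,0,80],0.98],
    [[0,-0.791,0],[-209,0,80],0.98],
    [[0,-0.791,0],[-209,0,80],0.98],
    [[0,-0.791,0],[-209,0,80],0.98],
    [[0,-0.791,0],[-209,0,80],0.98],
    [[0,-0.791,0],[-209,0,80],0.98],
    [[0,-0.791,0],[-209,0,80],0.98],
    [[0,-0.791,0],[-209,0,80],0.98]
  ]
}}

```text
time_s: 21.78
ee_pos: [398.7, -88.7, 337.0]
ee_rot: [-89.9, 0.3, 8.4]
force: [0.1, -0.2, -2.5]
gripper_width: 23.4
```

```bash
python3 - <<'E'
from h import *
plan(640,-45.5,67,8.3)
E
```

```text
t 21.78 ee [398.7 -88.7 337. ] [-89.9   0.3   8.4] F [ 0.1 -0.2 -2.5] w 23.4
  turn [-0.002  0.003 -0.005] shift [245.4  77.7   7.2]
```

>>> {"op": "carry_out", "data": {
  "increments": [
    [[0,0,0],[30,-5,1],0.98],
    [[0,0,0],[65,-5,2],0.98],
    [[0,0,0],[105,-5,3],0.98],
    [[0,0,0],[145,-5,4],0.98],
    [[0,0,0],[185,-5,5],0.98],
    [[0,0,0],[220,-5,6],0.98],
    [[0,0,0],[240,-5,7],0.98],
    [[0,0,0],[245,-5,7],0.98],
    [[0,0,0],[245,-5,7],0.98],
    [[0,0,0],[245,-5,7],0.98]
  ]
}}

```text
time_s: 22.62
ee_pos: [641.2, -48.1, 342.0]
ee_rot: [-90.0, 0.3, 8.2]
force: [-0.3, 0.3, -2.6]
gripper_width: 23.3
```

```bash
python3 - <<'E'
from h import *
plan(640,-45.5,67,8.3)
f=grab('side','s5');cv2.imwrite('pics/s5c.png',cv2.resize(f['frame'][150:450,150:450],None,fx=2,fy=2))
E
```

```text
t 22.62 ee [641.2 -48.1 342. ] [-90.    0.3   8.2] F [-0.3  0.3 -2.6] w 23.3
  turn [-0.001 -0.001 -0.005] shift [-0.4 84.1  2.7]
```

View pics/s5c.png

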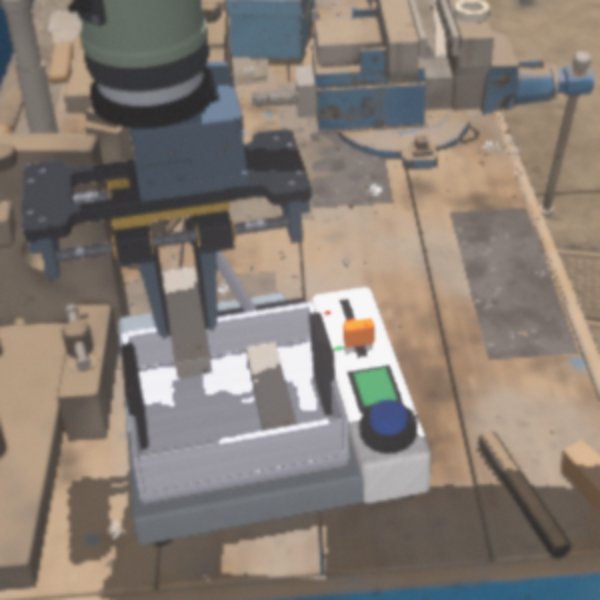

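```bash
python3 - <<'E'
from h import *
f=load('side');f0=dict(frame=0)
# top frame from t6 stored in /tmp/top.npz
P=cloud(load('top'))
for x0 in range(680,780,10):
    m=(P[...,0]>=x0)&(P[...,0]<x0+10)&(abs(P[...,1]+40)<70)
    print(x0,m.sum(),P[m][:,2].max().round(0) if m.any() else '', [ (P[m&(abs(P[...,1]-y)<10)][:,2].max().round(0) if (m&(abs(P[...,1]-y)<10)).any() else None) for y in (-100,-80,-60,-40,-20,0,20)])
E
```

```text
680 360 126.0 [np.float64(99.0), np.float64(97.0), np.float64(126.0), np.float64(125.0), np.float64(124.0), np.float64(98.0), None]
690 73 97.0 [np.float64(97.0), np.float64(96.0), None, None, None, None, None]
700 12 39.0 [np.float64(39.0), None, None, None, None, None, None]
710 203 80.0 [np.float64(57.0), np.float64(80.0), None, None, None, np.float64(1.0), np.float64(4.0)]
720 317 89.0 [np.float64(89.0), np.float64(87.0), np.float64(6.0), np.float64(4.0), np.float64(3.0), np.float64(5.0), np.float64(6.0)]
730 319 91.0 [np.float64(91.0), np.float64(80.0), np.float64(4.0), np.float64(5.0), np.float64(4.0), np.float64(5.0), np.float64(4.0)]
740 309 89.0 [np.float64(89.0), np.float64(55.0), np.float64(4.0), np.float64(5.0), np.float64(6.0), np.float64(5.0), np.float64(6.0)]
750 612 48.0 [np.float64(48.0), np.float64(34.0), np.float64(35.0), np.float64(36.0), np.float64(37.0), np.float64(34.0), np.float64(34.0)]
760 361 36.0 [np.float64(34.0), np.float64(34.0), np.float64(35.0), np.float64(34.0), np.float64(36.0), np.float64(35.0), np.float64(35.0)]
770 368 37.0 [np.float64(34.0), np.float64(37.0), np.float64(34.0), np.float64(34.0), np.float64(35.0), np.float64(35.0), np.float64(36.0)]
```

>>> {"op": "carry_out", "data": {
  "increments": [
    [[0,0,0],[0,25,1],0.98],
    [[0,0,0],[0,45,2.5],0.98],
    [[0,0,0],[0,60,2.5],0.98],
    [[0,0,0],[0,70,2.5],0.98],
    [[0,0,0],[0,77,2.5],0.98],
    [[0,0,0],[0,80,2.5],0.98],
    [[0,0,0],[0,82,2.5],0.98],
    [[0,0,0],[0,82,2.5],0.98],
    [[0,0,0],[0,82,2.5],0.98]
  ]
}}

```text
time_s: 23.42
ee_pos: [641.8, -45.2, 263.0]
ee_rot: [-90.0, -0.1, 8.3]
force: [0.4, 0.2, -3.4]
gripper_width: 23.7
```

>>> {"op": "carry_out", "data": {
  "increments": [
    [[0,0,0],[0,2,0],0.98],
    [[0,0,0],[0,3,0],0.98],
    [[0,0,0],[0,4,0],0.98],
    [[0,0,0],[0,4.5,0],0.98],
    [[0,0,0],[0,4.5,0],0.98]
  ]
}}

```text
time_s: 23.83
ee_pos: [641.6, -45.1, 258.2]
ee_rot: [-90.0, -0.0, 8.3]
force: [-0.6, -0.4, 0.4]
gripper_width: 23.2
```

>>> {"op": "carry_out", "data": {
  "increments": [
    [[0,0,0],[0,0,0],0.64],
    [[0,0,0],[0,0,0],0.64],
    [[0,0,0],[0,0,0],0.64],
    [[0,0,0],[0,0,0],0.64],
    [[0,0,0],[0,-30,0],0.64],
    [[0,0,0],[0,-65,0],0.64],
    [[0,0,0],[0,-105,0],0.64],
    [[0,0,0],[0,-130,0],1],
    [[0,0,0],[0,-130,0],1],
    [[0,0,0],[0,-130,0],1]
  ]
}}

```text
time_s: 24.67
ee_pos: [641.7, -45.1, 389.6]
ee_rot: [-90.1, -0.2, 8.3]
force: [-0.2, -0.1, -1.0]
gripper_width: 15.9
```

```bash
python3 - <<'E'
from h import *
P=cloud(load('top'))
o=np.array([612.3,-49.5]);d=P[...,:2]-o
X=.9895*d[...,0]+.1447*d[...,1];Y=-.1447*d[...,0]+.9895*d[...,1]
for x0 in range(-30,170,10):
    m=(X>=x0)&(X<x0+10)
    print(x0,[ (int(P[m&(abs(Y-y)<10)][:,2].max()) if (m&(abs(Y-y)<10)).any() else None) for y in (-165,-145,-125,-105,-85,-65,-45)])
q=(X>-20)&(X<30)&(abs(Y+105)<25)&(P[...,2]>148)&(P[...,2]<175);print('knob',X[q].min(),X[q].max(),X[q].mean(),Y[q].min(),Y[q].max(),P[q][:,2].max())
plan(667.1,-147.6,200,8.3)
E
```

```text
-30 [8, 6, 64, 100, 63, 95, 79]
-20 [7, 8, 65, 129, 64, 97, 76]
-10 [8, 38, 162, 162, 161, 97, 64]
0 [10, 39, 161, 164, 162, 97, 62]
10 [9, 38, 161, 160, 158, 100, 64]
20 [9, 39, 63, None, 65, 96, 64]
30 [9, 38, 65, None, 65, 97, 63]
40 [6, 39, 65, 65, 65, 97, 66]
50 [5, 6, 64, 71, 63, 96, 63]
60 [5, 6, 62, 65, 64, 99, 94]
70 [212, 211, 64, 63, 63, 96, 97]
80 [212, 212, 56, 59, 59, 39, None]
90 [212, 211, 55, 57, 91, 56, 55]
100 [213, 210, 83, 87, 94, 87, 87]
110 [212, 56, 86, 86, 93, 86, 84]
120 [212, 34, 47, 52, 86, 55, 54]
130 [220, 220, 33, 34, 32, 50, 51]
140 [222, 222, 181, 182, 34, 34, 34]
150 [219, 223, 183, 183, 35, 34, 36]
160 [212, 198, 193, 183, 34, 34, 34]
knob -6.4177737393841205 14.609820483134115 2.6257568622833696 -116.72002949936041 -92.87277587864914 164.45606785482425
t 24.67 ee [641.7 -45.1 389.6] [-90.1  -0.2   8.3] F [-0.2 -0.1 -1. ] w 15.9
  turn [0.001 0.    0.004] shift [  10.4   -1.2 -105.1]
```

>>> {"op": "carry_out", "data": {
  "increments": [
    [[0,0,0],[4,0,-20],1],
    [[0,0,0],[4,0,-55],1],
    [[0,0,0],[4,0,-85],1],
    [[0,0,0],[4,0,-96],1],
    [[0,0,0],[4,0,-96],1],
    [[0,0,0],[4,0,-96],1],
    [[0,0,0],[4,0,-96],1]
  ]
}}

```text
time_s: 25.25
ee_pos: [659.2, -138.4, 386.8]
ee_rot: [-89.9, 0.1, 8.3]
force: [0.7, -0.3, -0.9]
gripper_width: 0.4
```

```bash
python3 - <<'E'
from h import *
plan(659.8,-139.6,144,8.3)
f=grab('top','t7')
cv2.imwrite('pics/t7c.png',cv2.resize(f['frame'][100:340,160:480],None,fx=2.5,fy=2.5))
E
```

```text
t 25.25 ee [ 659.2 -138.4  386.8] [-89.9   0.1   8.3] F [ 0.7 -0.3 -0.9] w 0.4
  turn [-0.002  0.001 -0.002] shift [ 0.5 51.8 -1.3]
```

View pics/t7c.png

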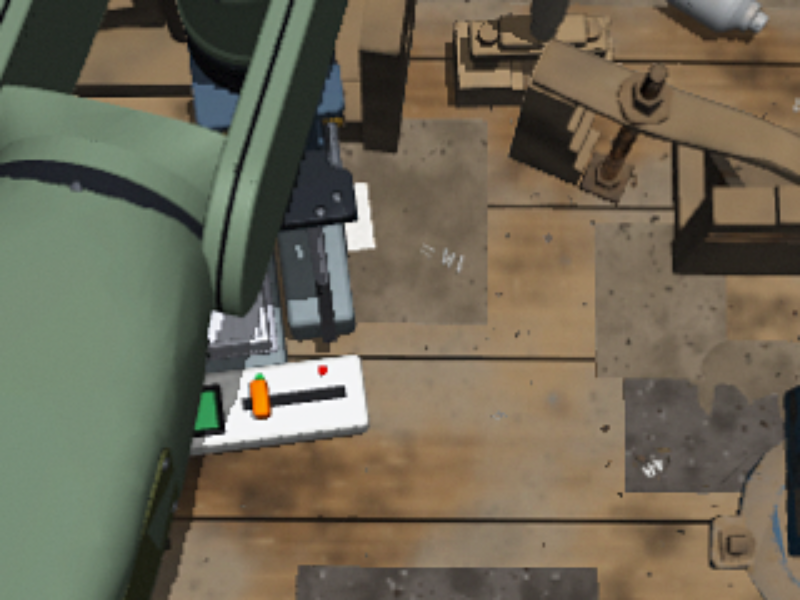

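>>> {"op": "carry_out", "data": {
  "increments": [
    [[0,0,0],[0,15,0],1],
    [[0,0,0],[0,30,0],1],
    [[0,0,0],[0,42,0],1],
    [[0,0,0],[0,50,0],1],
    [[0,0,0],[0,50,0],1],
    [[0,0,0],[0,50,0],1]
  ]
}}

```text
time_s: 25.8
ee_pos: [659.5, -138.7, 337.7]
ee_rot: [-90.0, 0.0, 8.4]
force: [0.9, 0.9, 0.8]
gripper_width: 0.7
```

>>> {"op": "carry_out", "data": {
  "increments": [
    [[0,0,0],[-10,0,0],1],
    [[0,0,0],[-20,0,0],1],
    [[0,0,0],[-30,0,0],1],
    [[0,0,0],[-40,0,0],1],
    [[0,0,0],[-50,1,0],1],
    [[0,0,0],[-60,3,0],1],
    [[0,0,0],[-70,6,0],1],
    [[0,0,0],[-78,9,0],1],
    [[0,0,0],[-84,11,0],1],
    [[0,0,0],[-86,11,0],1]
  ]
}}

```text
time_s: 26.63
ee_pos: [573.9, -152.1, 327.0]
ee_rot: [-90.0, -0.1, 8.3]
force: [4.3, -0.7, 0.0]
gripper_width: 0.1
```

>>> {"op": "carry_out", "data": {
  "increments": [
    [[0,0,0],[-3,0,0],1],
    [[0,0,0],[-5,0,0],1],
    [[0,0,0],[-6,0,0],1],
    [[0,0,0],[-6,0,0],1]
  ]
}}

```text
time_s: 26.97
ee_pos: [569.1, -152.8, 325.7]
ee_rot: [-90.0, -0.1, 8.3]
force: [5.6, 0.8, -3.1]
gripper_width: 0.3
```

>>> {"op": "carry_out", "data": {
  "increments": [
    [[0,0,0],[-2,0,0],1],
    [[0,0,0],[-3,0,0],1],
    [[0,0,0],[-3,0,0],1]
  ]
}}

```text
time_s: 27.22
ee_pos: [566.3, -153.1, 325.6]
ee_rot: [-90.0, -0.1, 8.3]
force: [7.2, 0.1, -3.1]
gripper_width: 0.2
```

>>> {"op": "carry_out", "data": {
  "increments": [
    [[0,0,0],[-2,0,0],1],
    [[0,0,0],[-3,0,0],1],
    [[0,0,0],[-3,0,0],1]
  ]
}}

```text
time_s: 27.47
ee_pos: [564.7, -153.3, 325.7]
ee_rot: [-90.0, -0.4, 8.3]
force: [12.0, 3.1, -8.6]
gripper_width: 0.6
```

```bash
python3 - <<'E'
from h import *
s=env.state();d=s['ee_pos'][:2]-[612.3,-49.5];print('X',.9895*d[0]+.1447*d[1],'Y',-.1447*d[0]+.9895*d[1],s['force'])
f=grab('side','s6');cv2.imwrite('pics/s6c.png',cv2.resize(f['frame'][200:400,180:380],None,fx=3,fy=3))
E
```

```text
X -62.075494927991826 Y -95.86170006471707 [12.02061484  3.13894244 -8.56206079]
```

View pics/s6c.png

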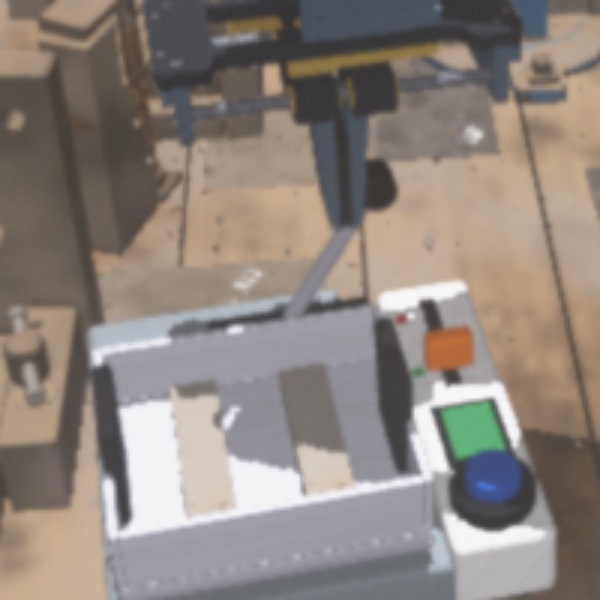

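>>> {"op": "carry_out", "data": {
  "increments": [
    [[0,0,0],[-2,-3,0],1],
    [[0,0,0],[-3,-5,0],1],
    [[0,0,0],[-4,-6,0],1],
    [[0,0,0],[-4,-6,0],1]
  ]
}}

```text
time_s: 27.85
ee_pos: [561.6, -154.0, 333.3]
ee_rot: [-90.1, -0.6, 8.3]
force: [12.8, 3.2, -2.5]
gripper_width: 0.1
```

```bash
python3 - <<'E'
from h import *
f=grab('side');P=cloud(f);s=env.state();print(s['ee_pos'],s['force'])
o=np.array([612.3,-49.5]);d=P[...,:2]-o
X=.9895*d[...,0]+.1447*d[...,1];Y=-.1447*d[...,0]+.9895*d[...,1]
im=f['frame'].max(2)
q=(X<-70)&(X>-120)&(Y>-125)&(Y<-80)&(P[...,2]>125)&(P[...,2]<160)&(im<60)
print(q.sum(),X[q].min(),X[q].max(),np.median(X[q]),P[q][:,2].min(),P[q][:,2].max())
E
```

```text
[ 561.60064175 -153.96456046  333.33041705] [13.40341494  2.46097523 -1.8656342 ]
19 -87.75868259414584 -79.97070028987274 -83.0009627824343 149.31799252663325 154.38961885195727
```

>>> {"op": "carry_out", "data": {
  "increments": [
    [[0,0,0],[-2,0,0],1],
    [[0,0,0],[-4,0,0],1],
    [[0,0,0],[-4,0,0],1]
  ]
}}

```text
time_s: 28.15
ee_pos: [559.3, -154.4, 334.2]
ee_rot: [-90.1, -1.1, 8.3]
force: [19.5, 3.8, -3.8]
gripper_width: 0.3
```

At the stop (force climbing with almost no tip travel; knob measured at X −83, as expected). Let it back.

>>> {"op": "carry_out", "data": {
  "increments": [
    [[0,0,0],[20,2,0],1],
    [[0,0,0],[40,2,0],1],
    [[0,0,0],[60,0,0],1],
    [[0,0,0],[80,0,0],1],
    [[0,0,0],[95,0,0],1],
    [[0,0,0],[104,0,0],1],
    [[0,0,0],[104,0,0],1],
    [[0,0,0],[104,0,0],1]
  ]
}}

```text
time_s: 28.82
ee_pos: [656.9, -139.8, 331.6]
ee_rot: [-90.0, 0.2, 8.3]
force: [-0.1, 0.4, -0.4]
gripper_width: 0.1
```

>>> {"op": "carry_out", "data": {
  "increments": [
    [[0,0,0],[0,-30,0],1],
    [[0,0,0],[0,-65,0],1],
    [[0,0,0],[-20,-90,20],1],
    [[0,0,0],[-60,-90,40],1],
    [[0,0,0],[-100,-90,60],1],
    [[0,0,0],[-140,-90,60],1],
    [[0,0,0],[-180,-90,60],1],
    [[0,0,0],[-220,-90,60],1],
    [[0,0,0],[-260,-90,60],1],
    [[0,0,0],[-290,-90,60],1]
  ]
}}

```text
time_s: 29.65
ee_pos: [357.2, -121.8, 422.1]
ee_rot: [-90.0, 0.2, 8.3]
force: [0.1, -0.7, 0.2]
gripper_width: 0.4
```

```bash
python3 - <<'E'
from h import *
f=grab('top','t8');P=cloud(f);s=env.state();print(s['time_s'],s['ee_pos'],s['force'])
o=np.array([612.3,-49.5]);d=P[...,:2]-o
X=.9895*d[...,0]+.1447*d[...,1];Y=-.1447*d[...,0]+.9895*d[...,1]
q=(X>-120)&(X<40)&(abs(Y+105)<20)&(P[...,2]>145)&(P[...,2]<175);print('knob',q.sum(),X[q].min(),X[q].max(),P[q][:,2].max())
q=(abs(X)<90)&(abs(Y)<76)&(P[...,2]>115)&(P[...,2]<125);print('tray tabs',cv2.minAreaRect(np.stack([X[q],Y[q]],1).astype(np.float32)))
cv2.imwrite('pics/t8c.png',cv2.resize(f['frame'][130:370,150:470],None,fx=2.5,fy=2.5))
E
```

```text
29.7 [ 353.35736699 -121.72082214  421.9874102 ] [-5.59037965  2.26930022 -0.4421031 ]
knob 190 -6.572988010321346 14.385792133960956 164.23925088571903
tray tabs ((-0.338714599609375, 1.6854267120361328), (49.66210174560547, 149.6889190673828), 89.8346176147461)
```

View pics/t8c.png

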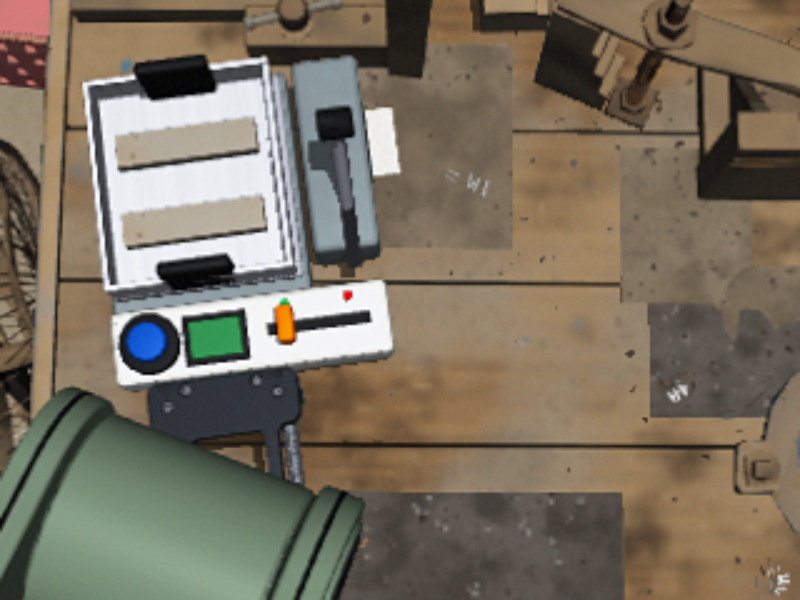

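Both bars are in the tray, the lever is back at rest and the lock is at the green dot. Settle and hand in.

>>> {"op": "carry_out", "data": {
  "increments": [
    [[0,0,0],[0,0,0],1],
    [[0,0,0],[0,0,0],1],
    [[0,0,0],[0,0,0],1],
    [[0,0,0],[0,0,0],1]
  ]
}}

```text
time_s: 30.03
ee_pos: [362.6, -122.4, 422.6]
ee_rot: [-90.0, 0.0, 8.3]
force: [0.7, -0.2, 0.3]
gripper_width: 0.7
```

```bash
python3 - <<'E'
from h import *
P=cloud(grab('side'))
m=(P[...,2]>8)&(P[...,2]<20)&(abs(P[...,0]-400)<40)&(abs(P[...,1]-8)<70)
print('pen (start 400,9)',cv2.minAreaRect(P[m][:,:2].astype(np.float32)))
print(env.state()['force'],env.job_done())
E
```

```text
pen (start 400,9) ((385.58197021484375, 2.8342323303222656), (52.869606018066406, 115.5976791381836), 17.229825973510742)
the job is handed in; nothing more can be done
[0.30961951 0.1081315  0.74658964] None
```

The weighing job is done in the order asked and handed in at about 30 s.

- **Lock:** I slid it to its end stop. In the last picture the fin is beside the green dot.
- **Tray and tare:** The empty tray was set on the platform with its tabs front and back, released, and then the tare button was pressed to its bottom (13.7 N). The tray is still within 2 mm of the platform centre.
- **Bars:** Only two bars were on the bench. bar_b was knocked a few centimetres during the run, so I found it again before picking it up. Both now lie in the tray.
- **Lever:** I pulled it forward until force climbed to 19.5 N with almost no further movement; the knob measured close to where it should be at the stop. It is back at its rest position.

**Check that disagreed:** My final measurement of the marker pen was muddied. The region I measured was 53 mm wide and centred about 15 mm from the pen's starting position, probably because it took in the wood block beside it. The 116 mm length and 17° angle match the start, the arm never touched the pen, and it looked undisturbed in the side pictures. At hand-in the robot was clear of everything.

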